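# Set a milling pot's bayonet lid to its vent position and hold it

### The arm

A 6-joint arm with a two-finger parallel gripper is mounted at the origin on the work surface. World frame = base frame: x ahead of the robot, y to its left, z up, the work surface at z = 0. Lengths are in m, angles in rad, forces in N, time in s.
With the tool pointing down it reaches from about 0.3 to 0.75 m from the base axis. Payload 8.5 kg.
Tool frame: the origin (TCP) lies midway between the tips of the shut fingers; the grasp point (between the pads) lies 19 mm behind it; x points along the fingers, z is the direction in which the jaws open and shut, and the axes are right-handed (so a half turn about x gives the same grasp; the last joint's range is limited). The gripper opens to 85 mm and grips with 20 to 120 N. Pads are 22 mm wide; open, the fingers measure 114 mm over their backs; the gripper's body (76 mm by 85 mm) begins 54 mm behind the grasp point. The pads swing forward as they close: fully open they stand 13 mm farther back than shut.
Start: joints at [1.098, 0.381, 1.297, -0, 1.464, -0.215], TCP at [0.14, 0.532, 0.231] pointing down, gripper open.
Joint ranges: [-3.11, 3.11], [-0.89, 2.33], [0.22, 2.48], [-1.42, 4.56], [0.17, 2.85], [-2.88, 2.88]. Speed limits (rad/s): [2.39, 2.39, 3.14, 3.14, 3.14, 3.14].

### API

Orientations are given as a unit quaternion [x, y, z, w].
In Python, from rig import * gives the robot as it stands.
- The arm moves only by the shell command python3 -m handwheel 'ROWS' [FORCE]. ROWS is JSON, a list that holds one entry, the list of rows, each a list of 7 numbers: the turn, a rotation vector about the tool's x, y, z in units of 1.5 rad (1.0 is 1.5 rad), then the shift along the tool's x, y, z in units of 3 cm (1.0 is 3 cm), then the closure in counts, from 0 (fully open) to 255 (shut). A call has 1 to 20 rows; each row shifts and turns the commanded pose from where the row before left it, along the tool's axes as they then stand; what a row does not reach is not made up. A row lasts 1/12 s, in which the tool goes at most 41.7 mm and 7.16 degrees, less where a joint would pass 70% of its speed; a pose out of reach is approached as far as the arm can. A call with a number of a shift or a turn outside -1 to 1 is refused whole. A call with a gripper value outside its range is refused whole. The fingers move at their own pace and stop on an object; FORCE is the grip in N (left out, the last holds). Time passes only in rows, so rows that do not move let the fingers close. It gives the time, the measured TCP pose, the force and the opening at its end, in the units of the state.
- get_obs(): the state, without advancing time (a new reading comes with each control period).
- read_camera(name): name is "scene" or "side" or "wrist"; returns the picture (480x640x3 uint8, blue, green, red); there is no depth.
- camera_model(name): a dict with "fx", "fy", "cx", "cy" (pixels), "extrinsics" (4x4, takes a point from world to camera coordinates); the wrist camera has in their place "hand_eye" (4x4, takes a point from camera to tool coordinates, whose origin is the TCP and whose axes are the tool frame's). Camera axes: x right, y up, looking along -z (the intrinsics and any distortion apply to the point x, -y, -z); pixel columns grow to the right and rows downward; lengths in m; the calibration is good to about 2 mm. A picture is of the moment at which its call begins: read the wrist's pose just before it. camera_model takes no time and is no camera call.
- finish_job(): hands the job in, once; it reports no verdict.
The state is a dict: "time_s": time; "qpos": joint angles; "joint_vel": joint speeds; "effort": joint torques, N m; "tcp_pos": TCP position; "tool_rot": TCP orientation; "wrist_force": force on the tool from outside, world axes, zero at the start; "ft_torque": the same for the moment, N m; "opening": finger opening in m.
Only numpy, scipy, OpenCV 4.12 (cv2) and the standard library are available. Lean on these libraries where they do the work, as an engineer would, in place of code of your own. Each camera call takes 0.05 s, during which the arm holds its last target.

### The job

Close the white milling pot as far as its vent position: take the lid with the bar handle and two side lugs, let the lugs down through the two slots in the pot's mouth until the lid's flange sits flat on the rim, then twist it clockwise seen from above by an eighth of a turn to the single half-way marks on the rim, never as far as the lock click at the double marks. Finish while still gripping the lid by its handle, held still in that half-turned position; do not let go. Leave the plain knobbed lid and everything else on the bench where they are.

Things in the scene. Friction and masses are not known exactly. Their poses are not given: they have to be found in the camera images.
- lid: Loose steel bayonet lid, 0.3-0.55 kg, standing on its skirt. Origin: centre of the skirt's underside, z up; same after half a turn about z. Skirt 68 mm diameter, 22 mm tall, foot chamfered to 62. Two round lugs 12 mm wide stick out at +x and -x to 42 mm from the axis, 2 to 11 mm above the origin. Flange 104 mm diameter, 22 to 30 mm above the origin.
- lid_handle (a point): Centre of the bar handle on the lid's top, 48 mm above the lid's origin, same axes. Bar 60 mm long along x (in line with the lugs), 18 mm thick along y, 36 mm tall, from 30 mm (flange top) to 66 mm above the lid's origin. Thin pointer ridges, 3 mm high, carry its line on to the flange's edge.
- pot: White ceramic milling pot, bolted down, cannot move; square steel foot 150 mm wide, 12 mm thick. Origin: centre of the foot's underside, z up; same after half a turn about z. Rim 90 mm above the origin, 120 mm outside diameter. With the lid seated (flange on rim) the lid's origin is 68 mm above the pot's; with lugs in the slots the lid's x lies along the pot's x, either way round.
- pot_mouth (a point): Centre of the pot's mouth at rim height, axes as the pot. Bore 72 mm. Two slots at +x and -x, 18 mm wide at the bore, reaching 46 mm from the axis, pass the lugs. The steel lip is 8 mm thick; in the track below it lugs turn only clockwise from above (from the +x slot towards -y). Sprung plungers, under 10 N each, resist from about 60 deg and click at 75 deg; before that only friction.
- half_mark (a point): The single raised mark on the rim, 57 mm from the axis, 45 deg clockwise (from above) of the pot's +x slot; another lies opposite. The handle's line points at both when half-way (vent position). Double marks at 90 deg show the locked position.
- plain_lid: Loose steel lid of another vessel, not to be used: round knob 34 mm wide, flange 96 mm diameter, no lugs, 56 mm tall. Origin: centre of its underside.
- tile_framed: Bystander: terracotta tile 85 x 64 x 12 mm with a raised border. Origin: centre of its underside.
- tile_grid: Bystander: white plaster tile 85 x 64 x 11 mm with a grid relief. Origin: centre of its underside.
- tile_envelope: Bystander: terracotta tile 85 x 64 x 12 mm with a V relief. Origin: centre of its underside.
- plug_block: Bystander: small plaster mould block 100 x 75 x 30 mm with a round plug on it, 55 mm tall overall. Origin: centre of its underside.
- fettling_spatula: Bystander: flat spatula lying on the bench. Origin: on its underside.
- gauge_ring: Bystander: aluminium ring, 60 mm outside, 44 mm bore, 12 mm high. Origin: centre of its underside.
Not all that is in view belongs to the job. Leave any orange, purple or yellow look-alike of the lid alone.

How it is judged:
On the way, in this order (a step that is already met when the one before it is completed fails the run):
1. the bayonet lid is lifted clear of the bench (height (world z) of lid above 0.05 m and contact force between lid and the fingers above 1 N), for 0.1 s.
2. the lid sits on the pot's rim with its lugs down in the slots, handle in line with the slots (horizontal distance between lid and pot below 0.005 m and z of lid in the frame of pot between 0.064 and 0.0715 m and angle between lid's own z axis and vertical below 0.07 rad and angle between the x axis of lid and the x axis of pot, either way round below 0.35 rad), for 0.05 s.
At the end, for the whole second after the job is handed in: The lid is seated in the pot (axes within 5 mm, flange within about 3.5 mm of the rim, level within 4 deg), turned 45 deg +/- 9 deg clockwise from the slots, at rest, and still gripped by the fingers with more than 2 N (horizontal distance between lid and pot below 0.005 m and z of lid in the frame of pot between 0.064 and 0.0715 m and angle between lid's own z axis and vertical below 0.07 rad and angle between the x axis of lid and the x axis of pot, either way round between 0.625 and 0.945 rad and contact force between lid and the fingers above 2 N and linear speed of lid below 0.02 m/s and angular speed of lid below 0.15 rad/s); the arm keeps its last pose, push and grip.
It fails at once if the seated lid is turned to the lock click (more than 69 deg from the slots) (horizontal distance between lid and pot below 0.005 m and z of lid in the frame of pot between 0.064 and 0.0715 m and angle between lid's own z axis and vertical below 0.07 rad and angle between the x axis of lid and the x axis of pot, either way round above 1.2 rad).
It fails at once if the plain lid or another bystander is shifted by more than 25 mm (distance of any of plain_lid, tile_framed, tile_grid, tile_envelope, plug_block, fettling_spatula, gauge_ring from where it was at the start of the episode above 0.025 m).
It also fails if it takes over 40 s, if anything falls off the work surface, if the arm or the gripper's body presses on something with over 40 N, if the wrist force passes 120 N, or if a joint passes its speed limit or range.

## Working session

There is one attempt and no reset: what is moved stays moved. The work goes in short steps, Python scripts to look and compute and a shell command to move; the robot and the scene stay as the last step left them, time stands still between calls to the robot, and variables do not carry over. Pictures are saved under pics/ and viewed, and the job is handed in when it is done.

```bash
mkdir -p pics; ls
python3 - <<'E'
from rig import *
import cv2
print(get_obs())
for n in ["scene","side","wrist"]:
    cv2.imwrite(f"pics/{n}0.png",read_camera(n)); print(n,camera_model(n))
E
```

```text
pics
{'time_s': 0.0, 'qpos': array([ 1.09770431e+00,  3.81231670e-01,  1.29827570e+00,  3.38236804e-05,
        1.46363094e+00, -2.15310029e-01]), 'joint_vel': array([ 0.00052048, -0.0004591 , -0.00114523,  0.00028538, -0.00088834,
       -0.00047556]), 'effort': array([ 1.70056510e-04, -4.48468029e+01, -2.31277120e+01, -1.94704680e-04,
        4.72433443e-03,  4.02073979e-06]), 'tcp_pos': array([0.14007333, 0.5315521 , 0.2306876 ]), 'tool_rot': array([-0.43180677,  0.56061957,  0.43136156,  0.55962113]), 'wrist_force': array([ 0.19905345,  0.42899033, -0.30707044]), 'ft_torque': array([ 0.0072925 ,  0.01117048, -0.00079614]), 'opening': 0.08539476975612137}
scene {'fx': 535.5888232649563, 'fy': 535.5888232649563, 'cx': 319.802000321829, 'cy': 245.70748339005, 'extrinsics': array([[ 0.012223  ,  0.99985228,  0.01208393,  0.0574021 ],
       [-0.77946208,  0.00195772,  0.62644635,  0.30899164],
       [ 0.62633015, -0.01707602,  0.77937087, -1.68950605],
       [ 0.        ,  0.        ,  0.        ,  1.        ]])}
side {'fx': 586.176969338147, 'fy': 586.176969338147, 'cx': 323.72185355063004, 'cy': 232.95298115010314, 'extrinsics': array([[ 0.7265363 , -0.68687767,  0.01854908, -0.40786661],
       [ 0.46018381,  0.50644588,  0.7292074 , -0.26134159],
       [-0.51027039, -0.52125966,  0.6840413 , -1.29535197],
       [ 0.        ,  0.        ,  0.        ,  1.        ]])}
wrist {'fx': 377.9822800083218, 'fy': 377.9822800083218, 'cx': 324.39672409412304, 'cy': 242.3549584098651, 'hand_eye': array([[-2.36171582e-04,  3.24475528e-01, -9.45894062e-01,
        -1.41936500e-01],
       [ 8.08660109e-04,  9.45893841e-01,  3.24475250e-01,
         8.31374230e-02],
       [ 9.99999645e-01, -6.88274962e-04, -4.85783660e-04,
         2.12230585e-04],
       [ 0.00000000e+00,  0.00000000e+00,  0.00000000e+00,
         1.00000000e+00]])}
```

View pics/scene0.png

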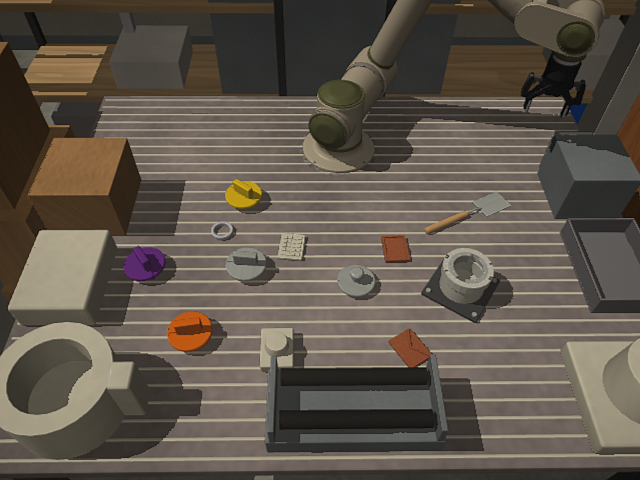

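View pics/side0.png

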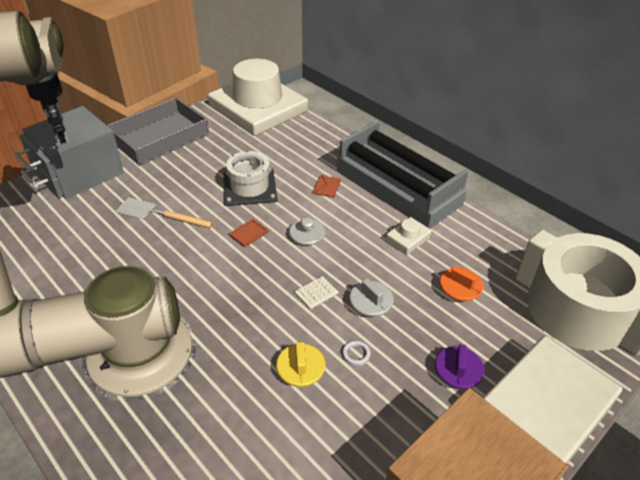

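View pics/wrist0.png

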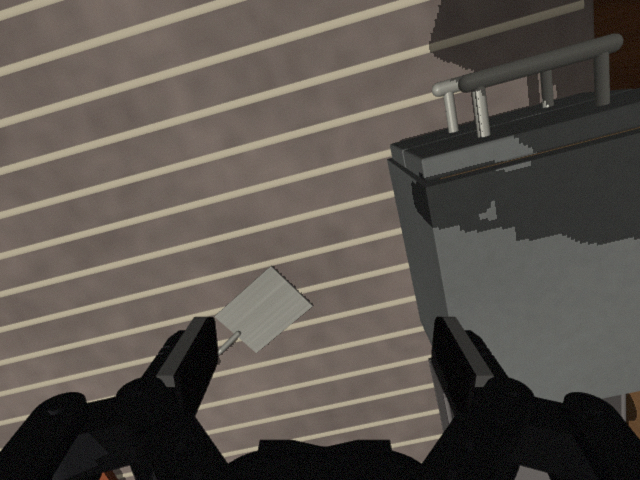

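The steel candidates are the bar-handled lid at scene (246,264), side (371,297), and the knobbed plain lid at scene (356,280). The coloured look-alikes are yellow (243,193), purple (145,263) and orange (190,330). The pot is at scene (467,275), side (248,175). The bar-handled steel lid fits the description, so I'll enlarge it to confirm.

Run:
```python
import cv2,numpy as np
s=cv2.imread('pics/scene0.png');d=cv2.imread('pics/side0.png')
def c(im,x,y,w,h,k): return cv2.resize(im[y:y+h,x:x+w],None,fx=k,fy=k,interpolation=cv2.INTER_CUBIC)
a=np.hstack([c(s,210,230,75,60,5.3),c(s,415,230,100,80,3.975)][:1]+[cv2.resize(c(s,417,238,90,72,4),(397,318))])
b=np.hstack([cv2.resize(c(d,335,267,75,60,5),(397,318)),cv2.resize(c(d,205,140,90,72,4),(397,318))])
cv2.imwrite('pics/crop0.png',cv2.resize(np.vstack([a[:300],b[:300]]),(794,600)))
```

```text
Traceback (most recent call last):
ValueError: all the input array dimensions except for the concatenation axis must match exactly, but along dimension 1, the array at index 0 has size 795 and the array at index 1 has size 794
```

Run:
```python
import cv2,numpy as np
s=cv2.imread('pics/scene0.png');d=cv2.imread('pics/side0.png')
def c(im,x,y): return cv2.resize(im[y:y+60,x:x+80],(400,300),interpolation=cv2.INTER_CUBIC)
cv2.imwrite('pics/crop0.png',np.vstack([np.hstack([c(s,206,235),c(s,425,242)]),np.hstack([c(d,331,267),c(d,209,145)])]))
```

```text
(no output)
```

View pics/crop0.png

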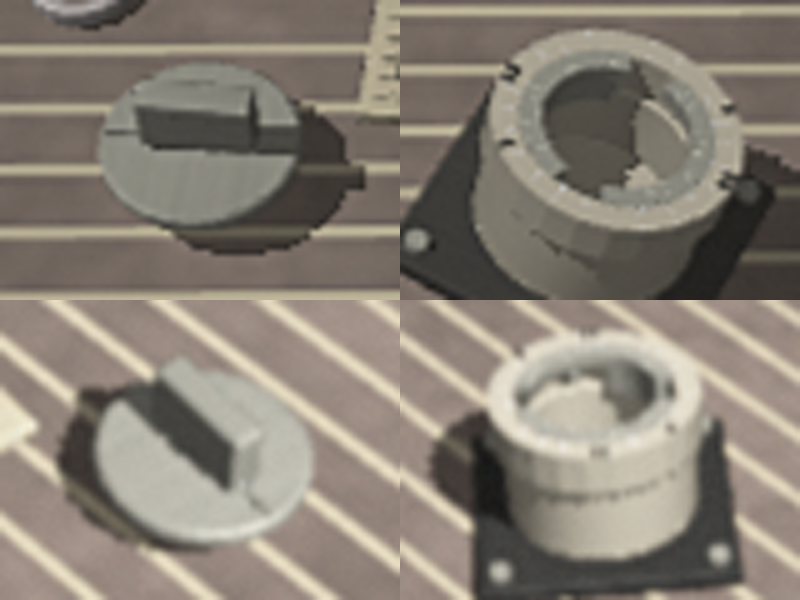

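The crop confirms it: the grey lid has a bar handle with pointer ridges, handle centre about scene (246,260). The pot rim centre is about scene (468,268). Next I compute rough positions, then take wrist views of each.

```bash
cat > h.py <<'E'
import numpy as np,cv2
from rig import *
from scipy.spatial.transform import Rotation as R
def ray(n,u,v,obs=None):
    m=camera_model(n)
    d=np.array([(u-m['cx'])/m['fx'],-(v-m['cy'])/m['fy'],-1.])
    if n=='wrist':
        T=np.eye(4);T[:3,:3]=R.from_quat(obs['tool_rot']).as_matrix();T[:3,3]=obs['tcp_pos'];C=T@m['hand_eye']
    else: C=np.linalg.inv(m['extrinsics'])
    return C[:3,3],C[:3,:3]@d
def onz(n,u,v,z,obs=None):
    o,d=ray(n,u,v,obs); return o+d*(z-o[2])/d[2]
def proj(n,P,obs=None):
    m=camera_model(n)
    if n=='wrist':
        T=np.eye(4);T[:3,:3]=R.from_quat(obs['tool_rot']).as_matrix();T[:3,3]=obs['tcp_pos'];E=np.linalg.inv(T@m['hand_eye'])
    else:E=m['extrinsics']
    p=E[:3,:3]@np.asarray(P)+E[:3,3]
    return m['cx']+m['fx']*p[0]/-p[2], m['cy']-m['fy']*p[1]/-p[2]
def show(o=None):
    o=o or get_obs()
    M=R.from_quat(o['tool_rot']).as_matrix()
    print('t',round(o['time_s'],2),'tcp',o['tcp_pos'].round(4),'X',M[:,0].round(3),'Y',M[:,1].round(3),'Z',M[:,2].round(3),'jaw az',round(np.degrees(np.arctan2(M[1,2],M[0,2])),2),'F',o['wrist_force'].round(1),'op',round(o['opening'],4),'q',o['qpos'].round(2))
    return o,M
E
python3 - <<'E'
from h import *
o,M=show()
print('lid',onz('scene',245.8,263.6,.03),onz('side',371,299,.03))
print('pot',onz('scene',468.2,267.8,.09),onz('side',248.5,161,.09))
for u,v in [(98,131),(298,140)]: print('ptr',onz('scene',206+u/5,235+v/5,.032))
E
```

```text
t 0.15 tcp [0.1401 0.5316 0.2309] X [-0.    -0.001 -1.   ] Y [-0.967  0.255  0.   ] Z [ 0.255  0.967 -0.001] jaw az 75.23 F [-0.3  0.5  0.5] op 0.0852 q [ 1.1   0.38  1.3  -0.    1.46 -0.22]
lid [ 0.47828023 -0.25187089  0.03      ] [ 0.46836703 -0.25945528  0.03      ]
pot [0.53762187 0.29174758 0.09      ] [0.54431382 0.29554862 0.09      ]
ptr [ 0.47198234 -0.30346877  0.032     ]
ptr [ 0.4780338  -0.20146855  0.032     ]
```

```bash
python3 -m handwheel '[[[0,0,0,0,-0.98,-0.29,0],[0,0,0,0,-0.98,-0.29,0],[0,0,0,0,-0.98,-0.29,0],[0,0,0,0,-0.98,-0.29,0],[0,0,0,0,-0.98,-0.29,0],[0,0,0,0,-0.98,-0.29,0],[0,0,0,0,-0.98,-0.29,0],[0,0,0,0,-0.98,-0.29,0],[0,0,0,0,-0.98,-0.29,0],[0,0,0,0,-0.98,-0.29,0],[0,0,0,0,-0.98,-0.29,0],[0,0,0,0,-0.98,-0.29,0],[0,0,0,0,-0.98,-0.29,0],[0,0,0,0,-0.98,-0.29,0],[0,0,0,0,-0.98,-0.29,0],[0,0,0,0,0,0,0],[0,0,0,0,0,0,0],[0,0,0,0,0,0,0]]]'
python3 - <<'E'
from h import *
o,M=show()
cv2.imwrite('pics/w1.png',read_camera('wrist'))
print(repr(o['tcp_pos']),repr(o['tool_rot']))
print(proj('wrist',[.54,.293,.09],o))
E
```

```text
time_s: 1.65
tcp_pos: [0.5329, 0.2934, 0.231]
tool_rot: [-0.431, 0.56, 0.432, 0.56]
wrist_force: [-0.7, -0.1, 0.3]
opening: 0.0857
t 1.65 tcp [0.5329 0.2934 0.231 ] X [-0.001 -0.    -1.   ] Y [-0.967  0.255  0.001] Z [ 0.255  0.967 -0.   ] jaw az 75.23 F [-0.7 -0.1  0.3] op 0.0857 q [ 0.31  0.49  1.12  0.    1.53 -1.  ]
array([0.5328827 , 0.2933858 , 0.23102021]) array([-0.43139457,  0.56037887,  0.43177198,  0.55986356])
(np.float64(325.83001456190425), np.float64(234.14153059104348))
```

View pics/w1.png

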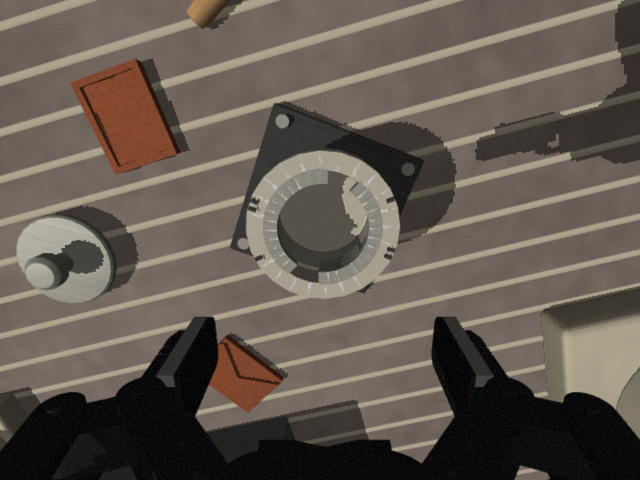

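The pot fills the view around (323,225), with slots near (340,178) and (308,270) and dark marks at its left and right edges. I'll enlarge it.

Run:
```python
import cv2
im=cv2.imread('pics/w1.png')
cv2.imwrite('pics/w1c.png',cv2.resize(im[135:315,223:423],(800,720),interpolation=cv2.INTER_CUBIC)[0:720][:, :][30:630])
```

```text
(no output)
```

View pics/w1c.png

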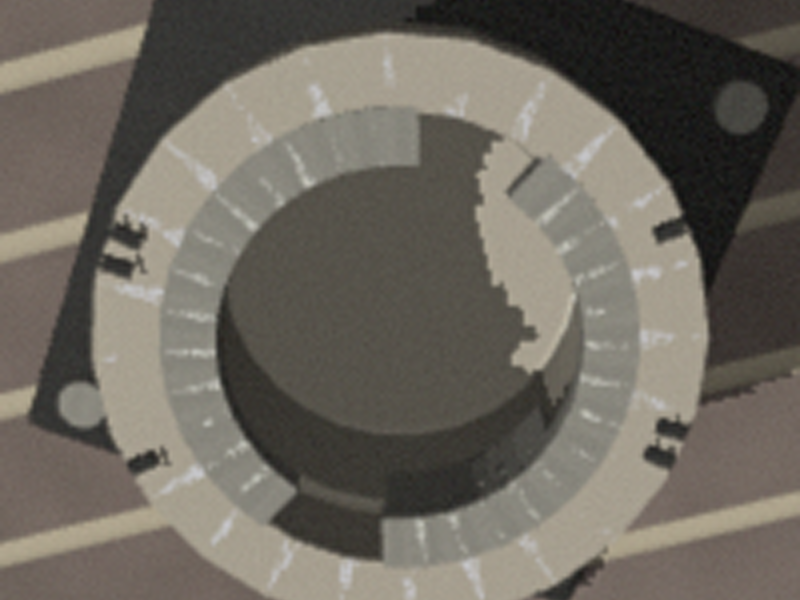

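```bash
cat > pot.py <<'E'
from h import *
o=dict(tcp_pos=np.array([0.5328827 , 0.2933858 , 0.23102021]),tool_rot=np.array([-0.43139457,  0.56037887,  0.43177198,  0.55986356]))
f=lambda x,y,z=.09:onz('wrist',223+x/4,135+(y+30)/4,z,o)
E
python3 - <<'E'
from pot import *
im=cv2.imread('pics/w1.png')
# rim points off the crop
rim=[f(93,305),f(708,335),f(240,72),f(560,80),f(150,170),f(660,180),f(390,32),f(190,535),f(640,515),f(115,420)]
A=np.array([[2*p[0],2*p[1],1] for p in rim]);b=np.array([p[0]**2+p[1]**2 for p in rim])
s=np.linalg.lstsq(A,b,rcond=None)[0];c=s[:2];print('rim c',c,'r',np.sqrt(s[2]+c@c))
S=[f(669,230),f(148,461)];D=[f(125,250),f(665,443)]
for n,m in(('single',S),('double',D)):
    v=m[0]-m[1]; print(n,'mid',(m[0]+m[1])[:2]/2,'dist',np.hypot(*v[:2]),'az',np.degrees(np.arctan2(v[1],v[0])))
U=[f(418,110),f(545,155)];Ui=[f(418,165),f(510,190)];L=[f(275,522),f(383,560)];Li=[f(298,490),f(383,518)]
for a,b_ in((U,L),(Ui,Li)):
    v=sum(a)/2-sum(b_)/2; print('slot mid',(sum(a)+sum(b_))[:2]/4,'az',np.degrees(np.arctan2(v[1],v[0])),np.hypot(*v[:2]),np.linalg.norm(a[0]-a[1]))
for p in S+D: print(np.hypot(*(p[:2]-c)),np.degrees(np.arctan2(*(p[:2]-c)[::-1])))
for a in(U,Ui,L,Li):
    for p in a: print('corner',np.hypot(*(p[:2]-c)),np.degrees(np.arctan2(*(p[:2]-c)[::-1])))
E
```

```text
rim c [0.53545076 0.29224756] r 0.0595266520518074
single mid [0.53593545 0.29213292] dist 0.11226739273858953 az 100.12458701538371
double mid [0.5359079  0.29194804] dist 0.11265643113847061 az -125.20859171603212
slot mid [0.53548877 0.29230577] az 145.55792920849353 0.08840119720983093 0.02525855232710108
slot mid [0.53550976 0.29191275] az 145.31139504239442 0.07084410877783119 0.018025294675499518
0.05593750687240407 99.656497955257
0.05633360620794085 -79.41061527861837
0.05631201831758919 -124.65284846438269
0.056349708913177775 54.23603676361581
corner 0.04587344564805952 161.44760553072058
corner 0.046068413029129694 129.55748060245085
corner 0.035655102414317644 160.30404650612283
corner 0.03697258099752617 131.63716132196387
corner 0.04543644198959035 -49.34564106570292
corner 0.04603473324330854 -19.557635761475662
corner 0.03690344848540791 -49.35695006131356
corner 0.03670720820476805 -20.71900062169258
```

Rim radius (59.5 mm), slot corners (46 mm and 36–37 mm) and the 18 mm slot width all check. Pot centre is (0.5355, 0.2921), slots at azimuth 145.2°, half marks at 100.2°. Next I go to the lid with the jaws across its bar.

```bash
python3 -m handwheel '[[[0.0827,0,0,0,0,0,0],[0.0827,0,0,0,0,0,0],[0.0827,0,0,0,0,0,0],[0.0827,0,0,0,0,0,0],[0.0827,0,0,0,0,0,0],[0.0827,0,0,0,0,0,0],[0.0827,0,0,0,0,0,0],[0.0827,0,0,0,0,0,0],[0.0827,0,0,0,0,0,0],[0.0827,0,0,0,0,0,0],[0.0827,0,0,0,0,0,0],[0,0,0,0,0,0,0],[0,0,0,0,0,0,0]]]'
python3 -m handwheel '[[[0,0,0,0.09,-0.96,-0.06,0],[0,0,0,0.09,-0.96,-0.06,0],[0,0,0,0.09,-0.96,-0.06,0],[0,0,0,0.09,-0.96,-0.06,0],[0,0,0,0.09,-0.96,-0.06,0],[0,0,0,0.09,-0.96,-0.06,0],[0,0,0,0.09,-0.96,-0.06,0],[0,0,0,0.09,-0.96,-0.06,0],[0,0,0,0.09,-0.96,-0.06,0],[0,0,0,0.09,-0.96,-0.06,0],[0,0,0,0.09,-0.96,-0.06,0],[0,0,0,0.09,-0.96,-0.06,0],[0,0,0,0.09,-0.96,-0.06,0],[0,0,0,0.09,-0.96,-0.06,0],[0,0,0,0.09,-0.96,-0.06,0],[0,0,0,0.09,-0.96,-0.06,0],[0,0,0,0.09,-0.96,-0.06,0],[0,0,0,0.09,-0.96,-0.06,0],[0,0,0,0.09,-0.96,-0.06,0],[0,0,0,0,0,0,0]]]'
python3 -m handwheel '[[[0,0,0,0,0,0,0],[0,0,0,0,0,0,0]]]'
python3 - <<'E'
from h import *
o,M=show()
im=read_camera('wrist')
cv2.imwrite('pics/w2.png',im)
print(repr(o['tcp_pos']),repr(o['tool_rot']))
c=proj('wrist',[.473,-.253,.03],o);print(c)
x,y=int(c[0])-100,int(c[1])-75
print('crop',x,y)
cv2.imwrite('pics/w2c.png',cv2.resize(im[y:y+150,x:x+200],(800,600),interpolation=cv2.INTER_CUBIC))
E
```

```text
time_s: 2.78
tcp_pos: [0.5326, 0.2938, 0.2316]
tool_rot: [0.017, 0.707, -0.016, 0.707]
wrist_force: [0.0, 0.1, -0.4]
opening: 0.0853
time_s: 4.45
tcp_pos: [0.4704, -0.2553, 0.1795]
tool_rot: [0.018, 0.707, -0.018, 0.707]
wrist_force: [-0.7, -0.1, 0.5]
opening: 0.086
time_s: 4.62
tcp_pos: [0.471, -0.2507, 0.1801]
tool_rot: [0.017, 0.707, -0.017, 0.707]
wrist_force: [-0.4, 0.7, -0.4]
opening: 0.0855
t 4.62 tcp [ 0.471  -0.2507  0.1801] X [-0.  0. -1.] Y [0.049 0.999 0.   ] Z [ 0.999 -0.049 -0.   ] jaw az -2.81 F [-0.4  0.7 -0.4] op 0.0855 q [-0.71  0.4   1.43  0.    1.32 -0.66]
array([ 0.47103118, -0.250719  ,  0.18010362]) array([ 0.01748949,  0.70691213, -0.01722435,  0.70687529])
(np.float64(326.168973720737), np.float64(225.81439551063752))
crop 226 150
```

View pics/w2.png

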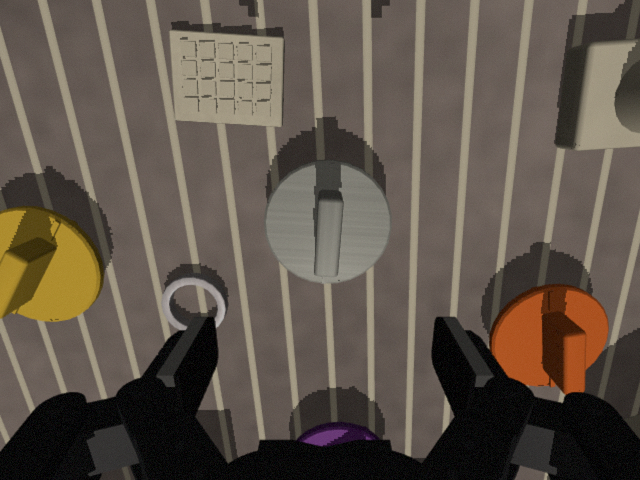

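View pics/w2c.png

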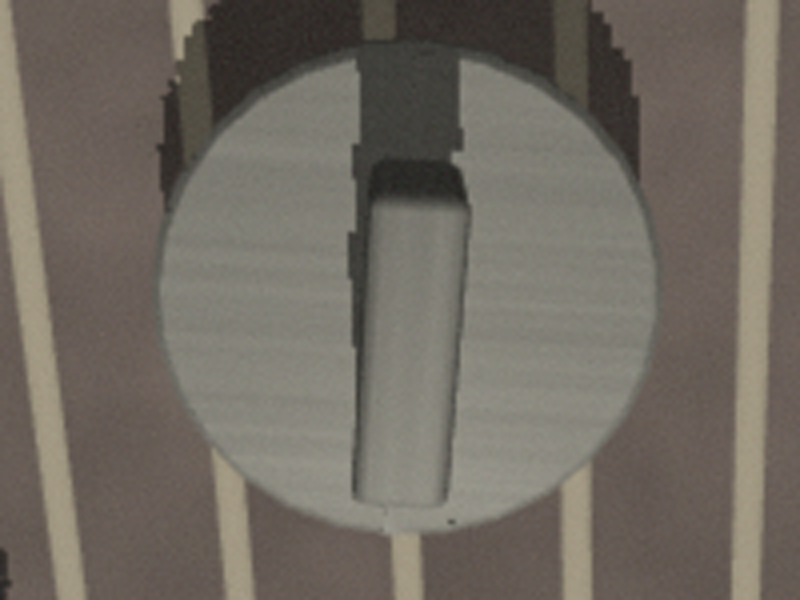

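The lid's flange is centred about (328,222) and the bar's top runs from (341,200) to (326,275) in the full picture. I compute centre and azimuth, and the ring's clearance from the fingers.

Run:
```python
from h import *
o=dict(tcp_pos=np.array([ 0.47103118, -0.250719  ,  0.18010362]),tool_rot=np.array([ 0.01748949,  0.70691213, -0.01722435,  0.70687529]))
f=lambda x,y,z:onz('wrist',226+x/4,150+y/4,z,o)
# flange (top edge) outline points
P=[f(160,290,.03),f(657,290,.03),f(290,508,.03),f(540,500,.03),f(230,133,.03),f(600,143,.03),f(405,42,.03),f(410,533,.03)]
A=np.array([[2*p[0],2*p[1],1] for p in P]);b=np.array([p[0]**2+p[1]**2 for p in P])
s=np.linalg.lstsq(A,b,rcond=None)[0];c=s[:2];print('flange c',c,'r',np.sqrt(s[2]+c@c))
# handle top corners z .066
C=[f(371,203,.066),f(469,205,.066),f(354,502,.066),f(446,506,.066)]
print('bar c',sum(C)/4,'len',np.linalg.norm(C[0]-C[2]),'w',np.linalg.norm(C[0]-C[1]))
for a,b_ in((0,2),(1,3)):
    v=C[a]-C[b_];print('az',np.degrees(np.arctan2(v[1],v[0])))
v=C[0]+C[1]-C[2]-C[3];print('az',np.degrees(np.arctan2(v[1],v[0])))
print('shape',np.array([p-C[0] for p in C]))
v=f(422,42,.033)-f(392,533,.033)
print('ring',onz('wrist',195,306,.012,o),'orange near',onz('wrist',492,335,.03,o),'yellow near',onz('wrist',100,285,.03,o))
```

```text
flange c [ 0.47460693 -0.25361203] r 0.05035715718831326
bar c [ 0.47442404 -0.25288095  0.066     ] len 0.05628385578991441 w 0.016913876544986616
az 83.76221132747713
az 83.86375871738471
az 83.81318775790237
shape [[ 0.          0.          0.        ]
 [ 0.01687332 -0.0011706   0.        ]
 [-0.00611552 -0.05595063  0.        ]
 [ 0.01080873 -0.05758067  0.        ]]
ring [ 0.34879627 -0.32910668  0.012     ] orange near [ 0.61593331 -0.36141385  0.03      ] yellow near [ 0.27880924 -0.29593201  0.03      ]
```

```bash
python3 -m handwheel '[[[0.037,0,0,0,0,0,0],[0,0,0,0.5,-0.067,0.123,0],[0,0,0,0.8,0,0,0],[0,0,0,0.8,0,0,0],[0,0,0,0.8,0,0,0],[0,0,0,0.8,0,0,0],[0,0,0,0.6,0,0,0],[0,0,0,0.45,0,0,0],[0,0,0,0,0,0,0],[0,0,0,0,0,0,0]]]' 60
python3 - <<'E'
from h import *
o,M=show()
im=read_camera('wrist')
cv2.imwrite('pics/w3.png',im)
E
```

```text
time_s: 5.5
tcp_pos: [0.4747, -0.2529, 0.0377]
tool_rot: [0.037, 0.706, -0.037, 0.706]
wrist_force: [0.5, 1.1, -0.2]
opening: 0.0855
t 5.5 tcp [ 0.4747 -0.2529  0.0377] X [-0.  0. -1.] Y [0.105 0.994 0.   ] Z [ 0.994 -0.105 -0.001] jaw az -6.01 F [ 0.5  1.1 -0.2] op 0.0855 q [-0.71  0.58  1.59  0.    0.97 -0.6 ]
```

View pics/w3.png

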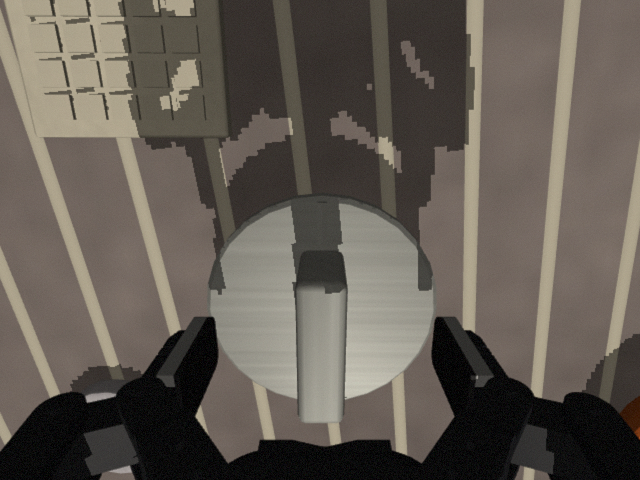

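The bar is centred between the pads (322 against a midpoint of 325) and parallel to them. I close now.

```bash
python3 -m handwheel '[[[0,0,0,0,0,0,120],[0,0,0,0,0,0,180],[0,0,0,0,0,0,255],[0,0,0,0,0,0,255],[0,0,0,0,0,0,255],[0,0,0,0,0,0,255],[0,0,0,0,0,0,255],[0,0,0,0,0,0,255]]]' 80
python3 - <<'E'
from h import *
o,M=show()
cv2.imwrite('pics/w4.png',read_camera('wrist'))
E
```

```text
time_s: 6.22
tcp_pos: [0.4744, -0.254, 0.0378]
tool_rot: [0.038, 0.706, -0.038, 0.706]
wrist_force: [-1.4, 0.8, 3.4]
opening: 0.0165
t 6.22 tcp [ 0.4744 -0.254   0.0378] X [ 0. -0. -1.] Y [ 0.107  0.994 -0.   ] Z [ 0.994 -0.107  0.   ] jaw az -6.14 F [-1.4  0.8  3.4] op 0.0165 q [-0.71  0.58  1.59 -0.    0.97 -0.6 ]
```

View pics/w4.png

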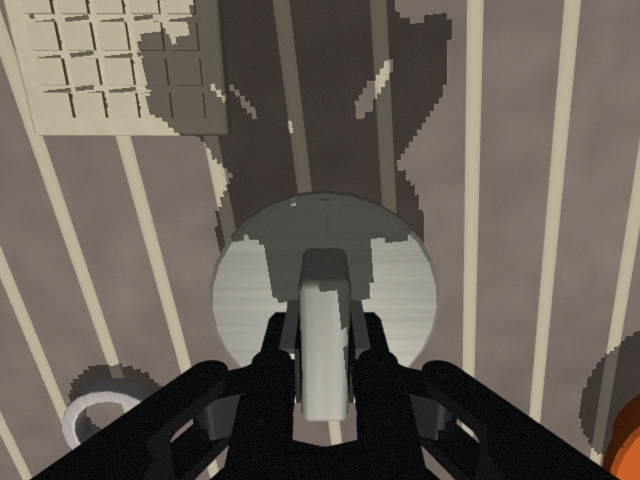

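Gripped, opening 16.5 mm on the nominal 18 mm bar. Lift straight up 130 mm.

```bash
python3 -m handwheel '[[[0,0,0,-0.2,0,0,255],[0,0,0,-0.4,0,0,255],[0,0,0,-0.5,0,0,255],[0,0,0,-0.6,0,0,255],[0,0,0,-0.6,0,0,255],[0,0,0,-0.6,0,0,255],[0,0,0,-0.6,0,0,255],[0,0,0,-0.5,0,0,255],[0,0,0,-0.35,0,0,255],[0,0,0,0,0,0,255],[0,0,0,0,0,0,255],[0,0,0,0,0,0,255]]]'
python3 - <<'E'
from h import *
o,M=show()
cv2.imwrite('pics/w5.png',read_camera('wrist'))
cv2.imwrite('pics/s5.png',read_camera('side'))
s=cv2.imread('pics/s5.png');w=cv2.imread('pics/w5.png')
E
```

```text
time_s: 7.27
tcp_pos: [0.474, -0.2535, 0.1669]
tool_rot: [0.038, 0.707, -0.037, 0.705]
wrist_force: [0.6, -0.7, -5.5]
opening: 0.0164
t 7.27 tcp [ 0.474  -0.2535  0.1669] X [-0.002  0.002 -1.   ] Y [0.107 0.994 0.001] Z [ 0.994 -0.107 -0.002] jaw az -6.13 F [ 0.6 -0.7 -5.5] op 0.0164 q [-0.71  0.42  1.44  0.    1.29 -0.6 ]
```

View pics/w5.png

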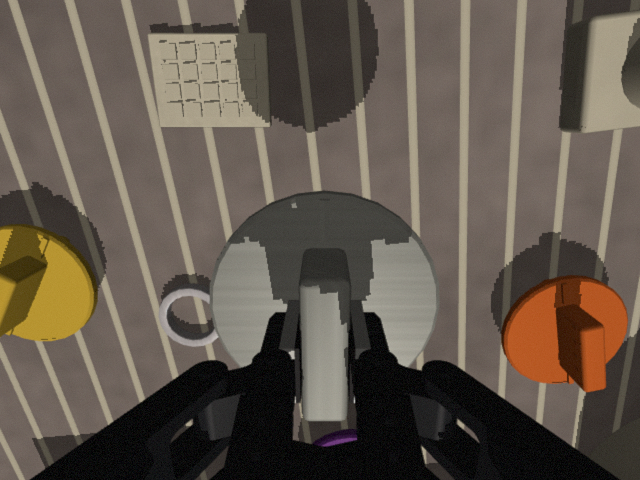

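View pics/s5.png

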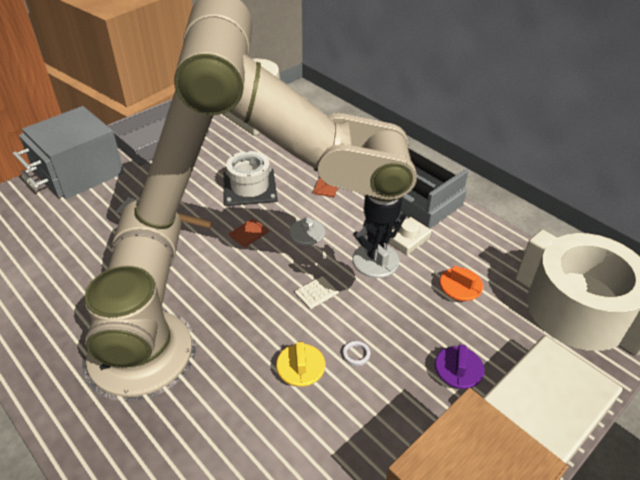

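Run:
```python
from h import *
from scipy.optimize import least_squares
im=cv2.imread('pics/w5.png')
cv2.imwrite('pics/w5c.png',cv2.resize(im[180:420,200:450],(800,768),interpolation=cv2.INTER_CUBIC)[:600])
cv2.imwrite('pics/w5d.png',cv2.resize(im[270:430,225:425],(750,600),interpolation=cv2.INTER_CUBIC))
```

```text
(no output)
```

View pics/w5c.png

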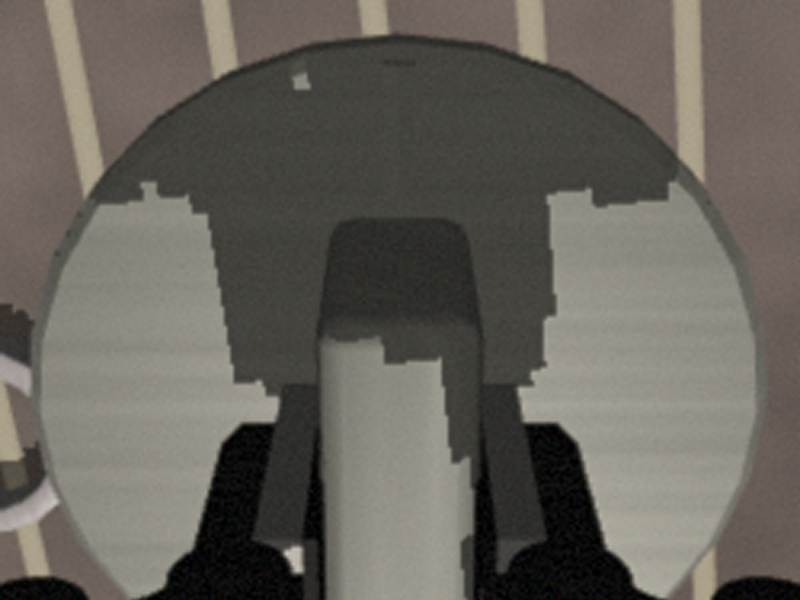

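View pics/w5d.png

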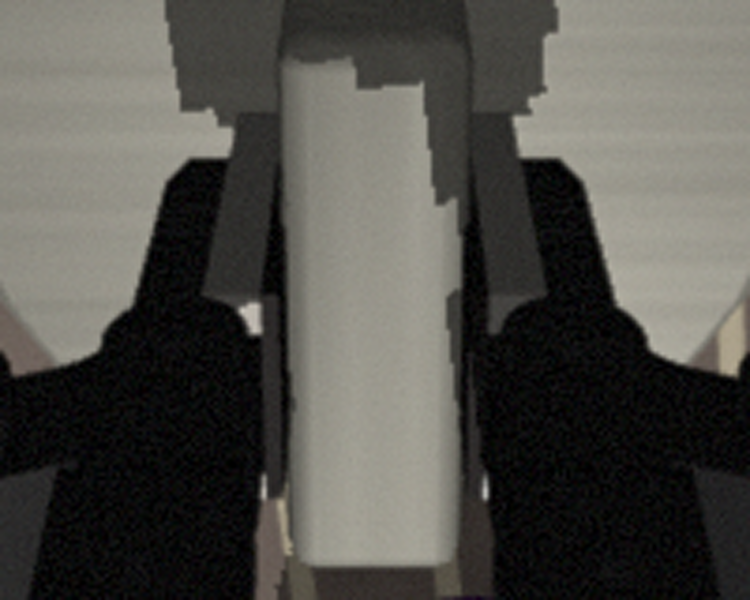

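Run:
```python
from h import *
m=camera_model('wrist');H=m['hand_eye']
def tool(u,v,X):  # intersect with tool plane x=X
    d=H[:3,:3]@np.array([(u-m['cx'])/m['fx'],-(v-m['cy'])/m['fy'],-1.]);o=H[:3,3]
    return (o+d*(X-o[0])/d[0])[1:]
c=lambda x,y,X:tool(200+x/3.2,180+y/3.2,X)
d=lambda x,y,X:tool(225+x/3.75,270+y/3.75,X)
zt=.0378 # lid origin below tcp
for zz,off in((.03,0),(.028,0)):
    X=zt-zz
    P=[c(36,390,X),c(763,390,X),c(400,36,X),c(160,117,X),c(640,117,X),c(90,195,X),c(708,195,X),c(65,510,X),c(735,510,X)]
    A=np.array([[2*p[0],2*p[1],1] for p in P]);b=np.array([p@p for p in P])
    s=np.linalg.lstsq(A,b,rcond=None)[0];print('flange c (y,z)',s[:2],'r',np.sqrt(s[2]+s[:2]@s[:2]))
X=zt-.03;print('bar far foot',c(332,222,X),c(466,222,X))
X=zt-.066;print('bar far top',d(283,55,X),d(468,50,X),'near',d(297,562,X),d(455,562,X))
```

```text
flange c (y,z) [0.00286494 0.00074225] r 0.050745578736899846
flange c (y,z) [0.00178674 0.00074797] r 0.05142337676672926
bar far foot [ 0.02925899 -0.00820273] [0.0292674  0.00944093]
bar far top [ 0.02990914 -0.00744986] [0.0303992  0.00885209] near [-0.02637241 -0.0071428 ] [-0.02637367  0.00881918]
```

Lid centre sits about 1 mm along tool y from the TCP, bar square in the jaws. I turn the jaws to azimuth 55.2°, then carry to the pot.

```bash
python3 -m handwheel '[[[-0.03,0,0,0,0,0,255],[-0.06,0,0,0,0,0,255],[-0.08,0,0,0,0,0,255],[-0.08,0,0,0,0,0,255],[-0.08,0,0,0,0,0,255],[-0.08,0,0,0,0,0,255],[-0.08,0,0,0,0,0,255],[-0.08,0,0,0,0,0,255],[-0.08,0,0,0,0,0,255],[-0.043,0,0,0,0,0,255],[-0.02,0,0,0,0,0,255],[0,0,0,0,0,0,255]]]'
python3 -m handwheel '[[[0,0,0,0,0.19,0.35,255],[0,0,0,0,0.38,0.7,255],[0,0,0,0,0.47,0.875,255],[0,0,0,0,0.47,0.875,255],[0,0,0,0,0.47,0.875,255],[0,0,0,0,0.47,0.875,255],[0,0,0,0,0.47,0.875,255],[0,0,0,0,0.47,0.875,255],[0,0,0,0,0.47,0.875,255],[0,0,0,0,0.47,0.875,255],[0,0,0,0,0.47,0.875,255],[0,0,0,0,0.47,0.875,255],[0,0,0,0,0.47,0.875,255],[0,0,0,0,0.47,0.875,255],[0,0,0,0,0.47,0.875,255],[0,0,0,0,0.47,0.875,255],[0,0,0,0,0.47,0.875,255],[0,0,0,0,0.47,0.875,255],[0,0,0,0,0.38,0.7,255],[0,0,0,0,0.19,0.35,255]]]'
python3 -m handwheel '[[[0,0,0,0,0,0,255],[0,0,0,0,0,0,255],[0,0,0,0,0,0,255]]]'
python3 - <<'E'
from h import *
o,M=show()
cv2.imwrite('pics/w6.png',read_camera('wrist'))
d=np.array([.5364,.2915,o['tcp_pos'][2]])-o['tcp_pos'];print('units YZ',(M.T@d/.03).round(3),'turn',(55.2-np.degrees(np.arctan2(M[1,2],M[0,2])))/-85.94)
E
```

```text
time_s: 8.37
tcp_pos: [0.4743, -0.2537, 0.1673]
tool_rot: [-0.327, 0.627, 0.328, 0.626]
wrist_force: [1.1, 0.6, -5.0]
opening: 0.0168
time_s: 10.03
tcp_pos: [0.5364, 0.2941, 0.1674]
tool_rot: [-0.327, 0.627, 0.328, 0.626]
wrist_force: [-1.4, -0.8, -5.4]
opening: 0.0168
time_s: 10.28
tcp_pos: [0.5371, 0.29, 0.1678]
tool_rot: [-0.327, 0.627, 0.327, 0.627]
wrist_force: [-0.2, -0.6, -5.2]
opening: 0.0165
t 10.28 tcp [0.5371 0.29   0.1678] X [-0.001 -0.001 -1.   ] Y [-0.82   0.572  0.   ] Z [ 0.572  0.82  -0.001] jaw az 55.09 F [-0.2 -0.6 -5.2] op 0.0165 q [ 0.3   0.54  1.22 -0.    1.38 -0.66]
units YZ [-0.     0.047  0.029] turn -0.0013145984960157451
```

View pics/w6.png

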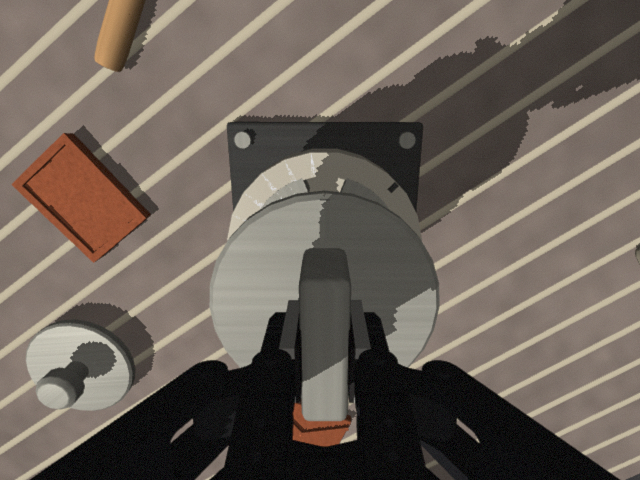

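The slot at (325,185), the rim edges (229, 421) and the foot (228–423) are all symmetric about the handle line at x≈325, so yaw and lateral alignment agree. I nudge and come down to just above the rim.

```bash
python3 -m handwheel '[[[-0.001,0,0,0.2,0.047,0.029,255],[0,0,0,0.4,0,0,255],[0,0,0,0.35,0,0,255],[0,0,0,0.2,0,0,255],[0,0,0,0,0,0,255],[0,0,0,0,0,0,255],[0,0,0,0,0,0,255]]]'
python3 - <<'E'
from h import *
o,M=show()
cv2.imwrite('pics/d7.png',cv2.resize(read_camera('side')[100:250,150:350],(800,600),interpolation=cv2.INTER_CUBIC))
d=np.array([.5364,.2915,o['tcp_pos'][2]])-o['tcp_pos'];print('units YZ',(M.T@d/.03).round(3))
E
```

```text
time_s: 10.92
tcp_pos: [0.537, 0.2924, 0.134]
tool_rot: [-0.328, 0.626, 0.328, 0.627]
wrist_force: [0.4, 1.0, -4.3]
opening: 0.0167
t 10.92 tcp [0.537  0.2924 0.134 ] X [ 0.001  0.    -1.   ] Y [-0.821  0.57  -0.001] Z [0.57  0.821 0.001] jaw az 55.22 F [ 0.4  1.  -4.3] op 0.0167 q [ 0.31  0.57  1.27 -0.    1.3  -0.66]
units YZ [-0.    -0.002 -0.036]
```

View pics/d7.png

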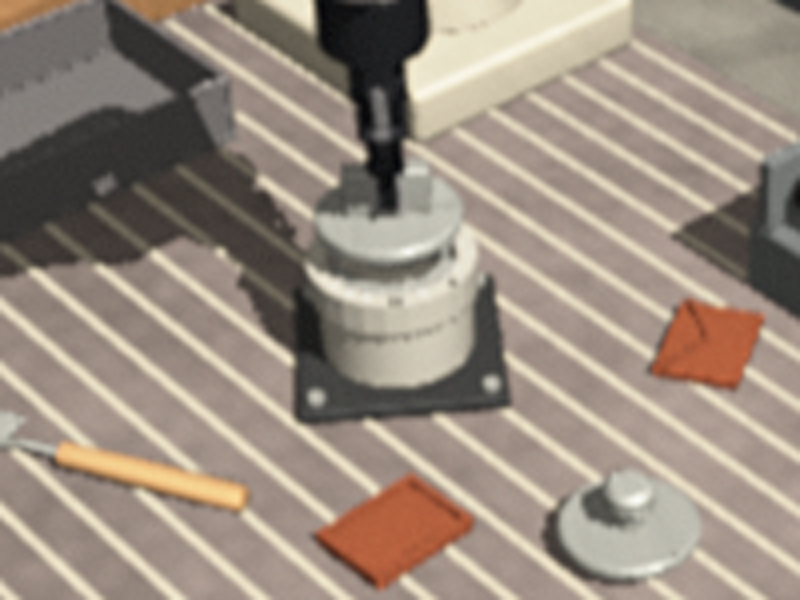

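```bash
for i in 1; do python3 -m handwheel '[[[0,0,0,0.1,0,-0.015,255],[0,0,0,0.1,0,0,255],[0,0,0,0.1,0,0,255],[0,0,0,0,0,0,255],[0,0,0,0,0,0,255]]]'; python3 -m handwheel '[[[0,0,0,0.1,0,0,255],[0,0,0,0.1,0,0,255],[0,0,0,0,0,0,255],[0,0,0,0,0,0,255]]]'; done; python3 -c "
from h import *
show()"
```

```text
time_s: 11.38
tcp_pos: [0.5363, 0.292, 0.1243]
tool_rot: [-0.328, 0.627, 0.328, 0.626]
wrist_force: [0.0, -0.0, -5.1]
opening: 0.0169
time_s: 11.72
tcp_pos: [0.5363, 0.292, 0.1183]
tool_rot: [-0.328, 0.627, 0.328, 0.626]
wrist_force: [-0.5, -0.7, -5.6]
opening: 0.0167
t 11.72 tcp [0.5363 0.292  0.1183] X [-0.001 -0.    -1.   ] Y [-0.821  0.57   0.   ] Z [ 0.57   0.821 -0.   ] jaw az 55.23 F [-0.5 -0.7 -5.6] op 0.0167 q [ 0.31  0.58  1.29  0.    1.27 -0.66]
```

The foot and lugs are about 9 mm into the mouth without any contact force. I continue gently.

```bash
python3 -m handwheel '[[[0,0,0,0.1,0,0,255],[0,0,0,0.1,0,0,255],[0,0,0,0.1,0,0,255],[0,0,0,0,0,0,255],[0,0,0,0,0,0,255]]]'; python3 -m handwheel '[[[0,0,0,0.07,0,0,255],[0,0,0,0.04,0,0,255],[0,0,0,0,0,0,255],[0,0,0,0,0,0,255]]]'; python3 -c "
from h import *
show()"
```

```text
time_s: 12.13
tcp_pos: [0.5363, 0.2921, 0.1092]
tool_rot: [-0.328, 0.627, 0.328, 0.626]
wrist_force: [1.4, -0.5, -4.0]
opening: 0.0169
time_s: 12.47
tcp_pos: [0.5364, 0.2921, 0.1062]
tool_rot: [-0.328, 0.627, 0.328, 0.627]
wrist_force: [0.6, -0.1, -5.8]
opening: 0.0168
t 12.47 tcp [0.5364 0.2921 0.1062] X [-0. -0. -1.] Y [-0.821  0.57   0.   ] Z [ 0.57   0.821 -0.   ] jaw az 55.23 F [ 0.6 -0.1 -5.8] op 0.0168 q [ 0.31  0.59  1.31  0.    1.24 -0.66]
```

```bash
python3 -m handwheel '[[[0,0,0,0.03,0,0,255],[0,0,0,0,0,0,255],[0,0,0,0,0,0,255]]]';python3 -m handwheel '[[[0,0,0,0.02,0,0,255],[0,0,0,0,0,0,255],[0,0,0,0,0,0,255]]]'
python3 - <<'E'
from h import *
show()
cv2.imwrite('pics/d8.png',cv2.resize(read_camera('side')[120:240,170:330],(800,600),interpolation=cv2.INTER_CUBIC))
E
```

```text
time_s: 12.72
tcp_pos: [0.5365, 0.292, 0.1058]
tool_rot: [-0.328, 0.626, 0.328, 0.627]
wrist_force: [-1.6, -1.3, 0.4]
opening: 0.0169
time_s: 12.97
tcp_pos: [0.5365, 0.292, 0.1057]
tool_rot: [-0.328, 0.626, 0.328, 0.627]
wrist_force: [-3.6, -3.2, 5.8]
opening: 0.0168
t 12.97 tcp [0.5365 0.292  0.1057] X [ 0.001  0.    -1.   ] Y [-0.821  0.57  -0.001] Z [0.57  0.821 0.001] jaw az 55.23 F [-3.6 -3.2  5.8] op 0.0168 q [ 0.3   0.59  1.31 -0.    1.24 -0.66]
```

View pics/d8.png

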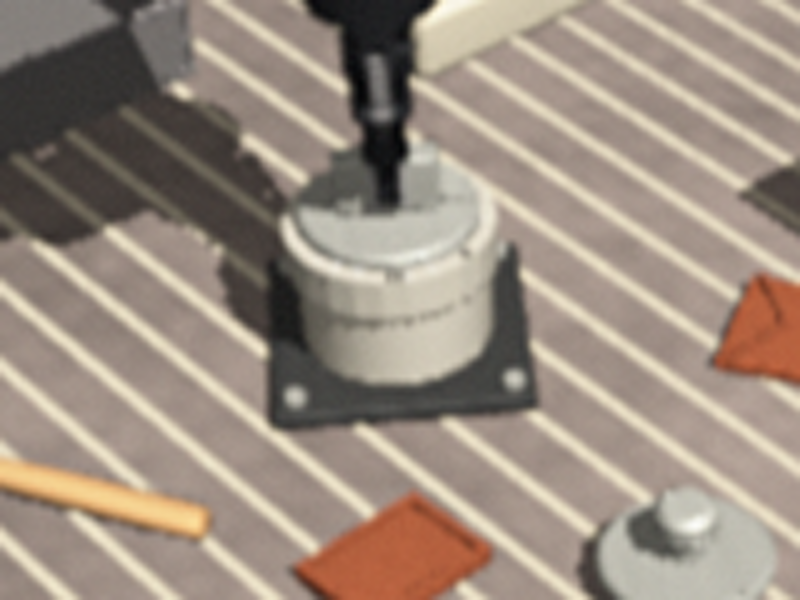

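Seated: TCP z 0.1057 against 0.1058 expected, about 11 N on the rim, flange flush in the picture at (390,215). I twist clockwise, half first while watching the forces.

```bash
python3 -m handwheel '[[[0.03,0,0,0,0,0,255],[0.04,0,0,0,0,0,255],[0.04,0,0,0,0,0,255],[0.04,0,0,0,0,0,255],[0.04,0,0,0,0,0,255],[0.04,0,0,0,0,0,255],[0.03,0,0,0,0,0,255],[0,0,0,0,0,0,255],[0,0,0,0,0,0,255]]]'
python3 - <<'E'
from h import *
o,M=show();print(o['ft_torque'])
E
```

```text
time_s: 13.77
tcp_pos: [0.5359, 0.2925, 0.1058]
tool_rot: [-0.2, 0.678, 0.201, 0.678]
wrist_force: [-6.6, -0.1, 6.2]
opening: 0.0165
t 13.77 tcp [0.5359 0.2925 0.1058] X [ 0.     0.001 -1.   ] Y [-0.543  0.84   0.001] Z [0.84  0.543 0.   ] jaw az 32.91 F [-6.6 -0.1  6.2] op 0.0165 q [ 0.31  0.59  1.31  0.    1.24 -0.27]
[0.08871872 0.79632834 0.04872803]
```

```bash
python3 -m handwheel '[[[0.03,0,0,0,0,0,255],[0.04,0,0,0,0,0,255],[0.04,0,0,0,0,0,255],[0.04,0,0,0,0,0,255],[0.04,0,0,0,0,0,255],[0.04,0,0,0,0,0,255],[0.034,0,0,0,0,0,255],[0,0,0,0,0,0,255],[0,0,0,0,0,0,255],[0,0,0,0,0,0,255]]]'
python3 - <<'E'
from h import *
o,M=show();print(o['ft_torque'])
w=read_camera('wrist');cv2.imwrite('pics/w9.png',w)
E
```

```text
time_s: 14.6
tcp_pos: [0.5358, 0.2923, 0.1058]
tool_rot: [-0.063, 0.704, 0.063, 0.704]
wrist_force: [-6.8, -1.4, 7.5]
opening: 0.0165
t 14.6 tcp [0.5358 0.2923 0.1058] X [-0.  0. -1.] Y [-0.177  0.984  0.   ] Z [ 0.984  0.177 -0.   ] jaw az 10.22 F [-6.8 -1.4  7.5] op 0.0165 q [0.31 0.59 1.31 0.   1.24 0.13]
[-0.1467786   0.95390419  0.05972609]
```

View pics/w9.png

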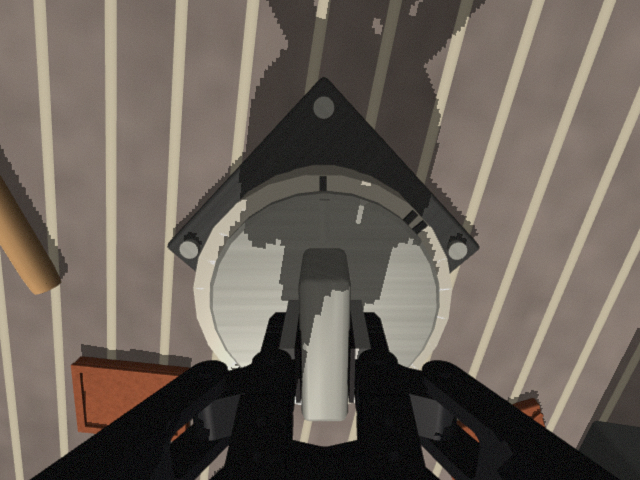

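The handle and its ridge (325,200) point at the single mark (323,183). The double marks at (414,222) are still about 45° off. The flange (211–439) sits within about 1 mm of concentric with the rim (195–451). One settling check, then hand in.

```bash
python3 -m handwheel '[[[0,0,0,0,0,0,255],[0,0,0,0,0,0,255],[0,0,0,0,0,0,255]]]'
python3 - <<'E'
from h import *
o,M=show();print(np.abs(o['joint_vel']).max())
s=read_camera('scene');cv2.imwrite('pics/s10.png',s)
print(finish_job())
E
```

```text
time_s: 14.9
tcp_pos: [0.5358, 0.2923, 0.1058]
tool_rot: [-0.063, 0.704, 0.063, 0.704]
wrist_force: [-7.8, -1.7, 7.0]
opening: 0.0167
t 14.9 tcp [0.5358 0.2923 0.1058] X [-0.  0. -1.] Y [-0.177  0.984  0.   ] Z [ 0.984  0.177 -0.   ] jaw az 10.22 F [-7.8 -1.7  7. ] op 0.0167 q [0.31 0.59 1.31 0.   1.24 0.13]
0.002323168693272121
the job is handed in; nothing more can be done
None
```

View pics/s10.png

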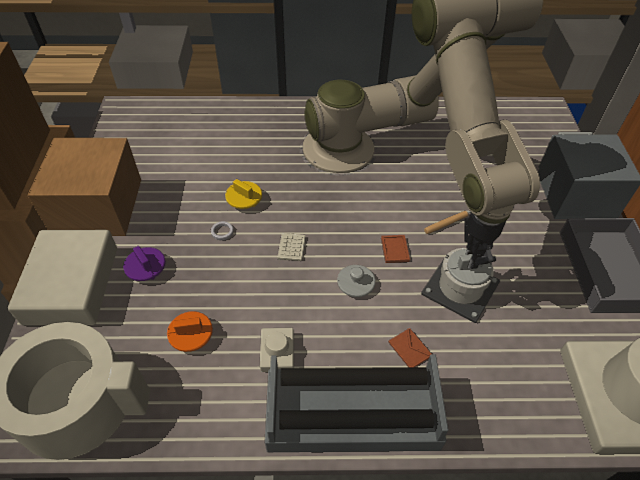

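The pot is closed to its vent position. I lifted the steel bar-handled lid, let its lugs down through the slots onto the rim, and twisted it 45° clockwise. I handed the job in at about 15 s, with the lid still gripped at 80 N.

- **Turn:** the jaws went from azimuth 55.2° to 10.2°, and in the last wrist picture the handle points at the single half-way mark.
- **Seating:** TCP height was 0.1058 m, as expected for a seated lid. The push on the rim is about 12 N and the lid is roughly 1 mm off the pot's axis.
- **At rest:** the arm was still in the last reading. There is a steady sideways push of about 8 N on the wrist.
- **Bystanders:** those visible in the final scene picture are where they started. The spatula's blade is hidden behind the arm, so I could only see its handle.

The views disagreed by about 2 mm on where the lid sits along its bar in the jaws. I used about 1 mm, and the lid went in with no contact force until the flange met the rim. `finish_job` gives no verdict, so I can't confirm the result beyond these checks.

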